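Ring up three wax patterns for investing

TASK

Get the three wax-ups on the rubber formers ready for investing: over each one lower the steel casting ring that fits its former and is taller than its wax, until the ring sits upright and fully home on the former's rim. Lower the rings gently, do not drop them, and never touch the green wax. Leave the ring that is left over standing where it is.

Things in the scene. Friction and masses are not known exactly. Their poses are not given: they have to be found in the camera images.
- ring_small: Casting ring, the narrowest of four plain steel tubes: open at both ends, outer diameter 36, bore 31, height 45 mm, about 70 g. Stands upright on a grey mat 6 mm thick. Origin: centre of its lower end; z up along its axis. Grip it across its outside from above.
- ring_medium: Casting ring, middle width of the four steel tubes: open at both ends, outer diameter 50, bore 45, height 50 mm, about 110 g. Stands upright on a grey mat 6 mm thick. Origin: centre of its lower end; z up along its axis. Grip it across its outside from above.
- ring_large: Casting ring, wide and the tallest of the four steel tubes: open at both ends, outer diameter 64, bore 59, height 58 mm, about 160 g. Stands upright on a grey mat 6 mm thick. Origin: centre of its lower end; z up along its axis. Grip it across its outside from above.
- ring_low: Casting ring, as wide as the large ring but much lower, too low to cover the bridge wax: the ring left over: open at both ends, outer diameter 64, bore 59, height 36 mm, about 100 g. Stands upright on a grey mat 6 mm thick. Origin: centre of its lower end; z up along its axis. Grip it across its outside from above.
- former_small: The smallest of three black round rubber crucible formers, loose on the 6 mm mat: flange 54 mm across and 8 mm thick, whose top is the seat for the small ring; on it a plug 26 mm across (5 mm narrower than that ring's bore), 4 mm straight, then a cone ending 18 mm above the underside. A ring set down slightly off slides down the cone. Origin: centre of the underside; z up.
- former_medium: The middle of three black round rubber crucible formers, loose on the 6 mm mat: flange 68 mm across and 8 mm thick, whose top is the seat for the medium ring; on it a plug 40 mm across (5 mm narrower than that ring's bore), 4 mm straight, then a cone ending 20 mm above the underside. A ring set down slightly off slides down the cone. Origin: centre of the underside; z up.
- former_large: The largest of three black round rubber crucible formers, loose on the 6 mm mat: flange 82 mm across and 8 mm thick, whose top is the seat for the large ring; on it a plug 54 mm across (5 mm narrower than that ring's bore), 4 mm straight, then a cone ending 22 mm above the underside. A ring set down slightly off slides down the cone. Origin: centre of the underside; z up.
- wax_small: Dark green wax pattern on a thin sprue, standing up from the middle of the small former and fixed to it: one crown, 11 mm across, its top 40 mm above the former's underside. Fragile: not to be touched. Its origin and axes are those of the former.
- wax_medium: Dark green wax pattern on a thin sprue, standing up from the middle of the medium former and fixed to it: one crown, 13 mm across, its top 46 mm above the former's underside. Fragile: not to be touched. Its origin and axes are those of the former.
- wax_large: Dark green wax pattern on a thin sprue, standing up from the middle of the large former and fixed to it: a row of three crowns (bridge), 37 by 13 mm, along the former's y axis, their tops 54 mm above the former's underside. Fragile: not to be touched. Its origin and axes are those of the former.

How it is judged:
By the outcome, as a careful person would: the job done as asked, in the order asked, and still so for the second after the job is handed in, with the robot touching nothing.
It also fails if it takes over 77 s, if anything falls off the work surface, if the arm or the gripper's body presses on something with over 40 N, if the wrist force passes 120 N, or if a joint passes its speed limit or range.

ROBOT

A 7-joint arm with a two-finger parallel gripper is mounted at the origin on a cart in front of the work surface, level with it; the furniture and walls round the work are solid. World frame = base frame: x ahead of the robot, y to its left, z up, the work surface at z = 0. Lengths are in mm, angles in degrees, forces in N, time in s.
With the tool pointing down it reaches from about 425 to 1025 mm from the base axis. Payload 9.4 kg.
Tool frame: the origin (TCP) lies at the very end of the fingers, on their centre line; the grasp point (between the pads) lies 19 mm behind it; z points along the fingers, y is the line along which they close (so a half turn about z gives the same grasp; the last joint's range is limited). The gripper opens to 85 mm and grips with 20 to 120 N. Pads are 22 mm wide; open, the fingers measure 114 mm over their backs; the gripper's body (76 mm by 85 mm) begins 54 mm behind the grasp point. The pads swing forward as they close: fully open they stand 13 mm farther back than shut.
Start: joints at [61.782, 34.337, -0.143, 91.639, 0.103, 54.024, -4.572], TCP at [292.834, -663.229, 231.275] pointing down, gripper open.
Joint ranges: [-147.43, 147.43], [-19.82, 112.94], [-74.19, 73.91], [6.32, 146.72], [-59.91, 239.91], [6.04, 106.73], [-150.56, 150.56]. Speed limits (degrees/s): [127.2, 127.2, 172.46, 172.46, 180, 180, 180].

INTERFACE

Orientations are given as a 3x3 rotation matrix whose columns are the frame's x, y, z axes.
In Python, from station import arm gives the robot as it stands. Calls block until the motion is done:
- arm.reach(position, orientation): joint-space move of the TCP to a pose.
- arm.movel(position, orientation=None, max_speed=150, stop_force=None): straight line of the TCP; orientation=None keeps the orientation; max_speed is the mean speed in mm/s. With stop_force (N) it stops when the force on the tool has changed by that much, and returns True; else False.
- arm.move_joints(angles): joint-space move.
- arm.grip(opening, grasp_force=None): opening from 0.0 (shut) to 1.0 (fully open); grasp_force is the grip in N (None keeps the last); returns when the fingers have stopped.
- arm.dwell(seconds).
- arm.inverse_kinematics(position, orientation): joint angles nearest the present ones, or None.
- arm.read_camera(name): name is "scene" or "top" or "wrist"; returns (picture, depth): 480x640x3 uint8, red, green, blue; 480x640 float32, mm along the optical axis (not along the pixel's ray), 0 where there is no reading.
- arm.camera_model(name): a dict with "fx", "fy", "cx", "cy" (pixels), "k1" (the pictures are not rectified: a ray, as slopes to the right and down, at radius r is drawn at 1 + k1 r^2 times it, then the intrinsics apply), "R" (3x3) and "t" (3): a world point X has camera coordinates R X + t; the wrist camera has in their place "T_tool_cam" (4x4, takes a point from camera to tool coordinates, whose origin is the TCP and whose axes are the flange's). Camera axes: x right, y down, z forward; pixel columns grow to the right and rows downward; lengths in mm; the calibration is good to about 2 mm. A picture is of the moment at which its call begins: read the wrist's pose just before it. camera_model takes no time and is no camera call.
A pose or a line that the arm cannot do raises arm.MotionError and nothing moves.
- arm.sign_off(): hands the job in; it is judged then, once.
Trained networks look in the newest picture that a camera, given by its name, has taken for a name from the list of things; names that differ only in an ending like _2 or _b are one class to them, and where a whole thing is asked for, a point or a joint stands for the part that bears it (a point fixed in the world has none). Each returns a list of dicts, best first, with "score" (0 to 1); they miss things now and then, are a little off and sometimes report something else, mostly with a low value. They report only what shows in the picture. A call takes as long as a camera call.
- arm.search_frame(camera, thing): "bbox" ([left, top, right, bottom] in pixels, round what is visible of it).
- arm.trace(camera, thing): "mask" (480x640 bool, what is visible of it) and "bbox" ([left, top, right, bottom] in pixels, round what is visible of it).
- arm.pinpoint(camera, thing): "centre" ([row, column] in pixels: a listed point, or the origin of a listed thing).
Readings, each from a call of its own:
- arm.get_clock(): time.
- arm.get_q(): joint angles.
- arm.get_qvel(): joint speeds.
- arm.get_joint_torque(): joint torques, N m.
- arm.get_tool_pos(): TCP position.
- arm.get_tcp_rot(): TCP orientation.
- arm.get_force(): force on the tool from outside, world axes, zero at the start.
- arm.get_moment(): the same for the moment, N m.
- arm.get_grip_width(): opening from 0.0 (shut) to 1.0 (fully open).
- arm.get_gripper_force(): force on a finger pad.
Only numpy, scipy, OpenCV 4.12 (cv2) and the standard library are available. Lean on these libraries where they do the work, as an engineer would, in place of code of your own. Each camera call takes 0.05 s, during which the arm holds its last target. There are 200 camera calls.

## Working session

There is one attempt and no reset: what is moved stays moved. The work goes in short steps, each a Python script; the robot and the scene stay as the last script left them, time stands still between calls to the robot, and variables do not carry over. Pictures are saved under pics/ and viewed, at most 14 in all, crops included, and the job is handed in when it is done.

```bash
mkdir -p pics; ls
python3 - <<'E'
from station import arm
import cv2,numpy as np
for c in ["scene","top"]:
    p,d=arm.read_camera(c); cv2.imwrite(f"pics/{c}0.png",p[:,:,::-1]); np.save(f"{c}_d.npy",d)
    m=arm.camera_model(c); print(c,m)
    for t in ["ring_small","ring_medium","ring_large","ring_low","former_small","former_medium","former_large","wax_small","wax_medium","wax_large"]:
        print(t,[(round(r["score"],2),np.round(r["bbox"]).tolist()) for r in arm.trace(c,t)[:3]])
print(arm.get_clock(),arm.get_tcp_rot())
E
```

```text
pics
scene {'fx': 585.8874759300086, 'fy': 585.8874759300086, 'cx': 318.3232497602725, 'cy': 232.76512828765055, 'k1': -0.07553648911522443, 'R': array([[-0.66871998, -0.74346112,  0.00889727],
       [-0.54013426,  0.47754079, -0.6929717 ],
       [ 0.5109487 , -0.46820974, -0.72090989]]), 't': array([225.2874303 , 413.38119599, 639.40808051])}
ring_small [(0.82, [392.0, 180.0, 419.0, 207.0]), (0.22, [246.0, 308.0, 301.0, 358.0]), (0.22, [269.0, 307.0, 276.0, 333.0])]
ring_medium [(0.96, [284.0, 250.0, 312.0, 294.0])]
ring_large [(0.88, [368.0, 213.0, 410.0, 262.0])]
ring_low [(0.6, [326.0, 163.0, 358.0, 198.0]), (0.43, [367.0, 214.0, 410.0, 264.0])]
former_small [(0.8, [301.0, 218.0, 331.0, 242.0])]
former_medium [(0.77, [352.0, 277.0, 395.0, 319.0])]
former_large [(0.58, [246.0, 306.0, 299.0, 358.0])]
wax_small [(0.48, [350.0, 278.0, 394.0, 316.0])]
wax_medium [(0.37, [376.0, 279.0, 379.0, 289.0]), (0.34, [281.0, 249.0, 311.0, 293.0])]
wax_large [(0.74, [268.0, 305.0, 276.0, 336.0])]
top {'fx': 434.7938722481525, 'fy': 434.7938722481525, 'cx': 313.95184819893166, 'cy': 237.4214544
[... 212 characters left out ...]
2,  530.41804422,  780.94987459])}
ring_small [(0.51, [393.0, 233.0, 418.0, 256.0])]
ring_medium [(0.69, [255.0, 234.0, 285.0, 263.0]), (0.34, [284.0, 286.0, 319.0, 321.0])]
ring_large [(0.95, [335.0, 256.0, 371.0, 290.0])]
ring_low [(0.69, [354.0, 171.0, 388.0, 210.0])]
former_small [(0.85, [304.0, 208.0, 330.0, 235.0])]
former_medium [(0.71, [285.0, 288.0, 319.0, 320.0]), (0.24, [354.0, 174.0, 389.0, 211.0])]
former_large [(0.83, [198.0, 259.0, 240.0, 301.0])]
wax_small []
wax_medium []
wax_large [(0.46, [209.0, 268.0, 221.0, 288.0])]
1.1 [[ 9.14796539e-01  4.03914953e-01 -5.73746716e-05]
 [ 4.03914953e-01 -9.14796541e-01 -8.23472567e-06]
 [-5.58122799e-05 -1.56413892e-05 -9.99999998e-01]]
```

View pics/scene0.png

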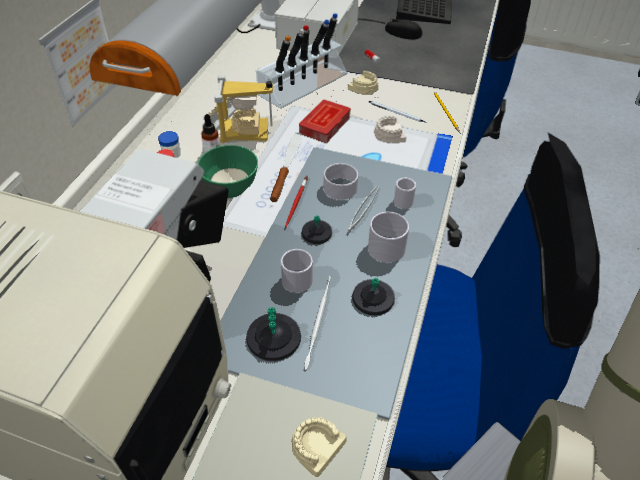

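View pics/top0.png

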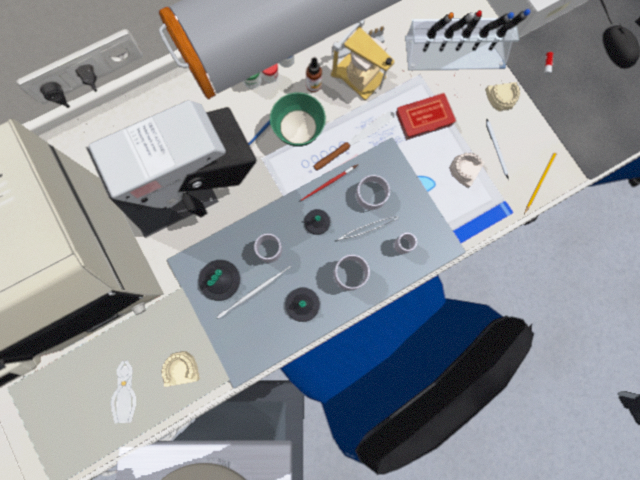

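The pictures show the following:
- **Rings (top view):** ring_low (372,191), ring_small (405,243), ring_large (352,272) and ring_medium (267,247).
- **Formers (top view):** small (317,221), medium (302,304), and large with the bridge wax (219,280).
- **Networks:** their best boxes agree with this.

Next I fit circles to the depth points.

```bash
cat > h.py <<'E'
from station import arm
import cv2,numpy as np
from scipy.optimize import least_squares
OB={"ring_small":(18,15.5,51),"ring_medium":(25,22.5,56),"ring_large":(32,29.5,64),"ring_low":(32,29.5,42),
 "former_small":(27,13,14),"former_medium":(34,20,14),"former_large":(41,27,14)}
def cloud(c,d,T=None):
    m=arm.camera_model(c); v,u=np.mgrid[:480,:640].astype(float)
    K=np.array([[m["fx"],0,m["cx"]],[0,m["fy"],m["cy"]],[0,0,1]])
    n=cv2.undistortPoints(np.stack([u,v],-1).reshape(-1,1,2),K,np.array([m["k1"],0,0,0.]))[:,0].reshape(480,640,2)
    P=np.dstack([n[...,0]*d,n[...,1]*d,d])
    if T is None: W=(P-m["t"])@m["R"]
    else:
        A=T@m["T_tool_cam"]; W=P@A[:3,:3].T+A[:3,3]
    W[d<=0]=np.nan
    return W
def fit(W,name,c0,zoff=0,tol=4):
    """centre from points of the top face annulus (known radii): soft-edged annulus fit"""
    ro,ri,z=OB[name]; c=np.array(c0,float)
    Q=W.reshape(-1,3); Q=Q[np.isfinite(Q[:,0])]
    Q=Q[abs(Q[:,2]-z-zoff)<tol]
    for k in range(6):
        r=np.linalg.norm(Q[:,:2]-c,axis=1); S=Q[(r<ro+(12 if k<3 else 4))&(r>ri-(8 if k<3 else 4))]
        if len(S)<10: return c,len(S),None,None
        f=lambda c:(lambda r:np.maximum(r-ro,0)+np.minimum(r-ri,0)+.1*(r-(ro+ri)/2))(np.linalg.norm(S[:,:2]-c,axis=1))
        c=least_squares(f,c,loss="soft_l1").x
    return c,len(S),np.median(S[:,2]),np.sqrt(np.mean(f(c)**2))
def toolT():
    T=np.eye(4); T[:3,:3]=arm.get_tcp_rot(); T[:3,3]=arm.get_tool_pos(); return T
E
python3 - <<'E'
from h import *
cen={"ring_small":(243,405),"ring_medium":(247,267),"ring_large":(272,352),"ring_low":(191,372),"former_small":(221,317),"former_medium":(304,302),"former_large":(280,219)}
Wt=cloud("top",np.load("top_d.npy")); Ws=cloud("scene",np.load("scene_d.npy"))
for n,(v,u) in cen.items():
    w=np.nanmedian(Wt[v-8:v+9,u-8:u+9].reshape(-1,3),0)
    print(n,w.round())
    for W in (Wt,Ws): 
        c,k,z,e=fit(W,n,w[:2]); print("   ",c.round(1),k,z,e)
E
```

```text
ring_small [ 527. -384.   19.]
    [ 524.5 -379.8] 80 50.63529456370114 0.1956039234699322
    [ 524.5 -378.8] 135 51.20981439284711 0.6786292724124798
ring_medium [ 520. -108.    6.]
    [ 513.1 -112.1] 114 55.77976285716845 0.1512118362458991
    [ 512.8 -111.5] 241 56.46939087143882 0.4383335895076867
ring_large [ 470. -278.    6.]
    [ 465.4 -270.8] 161 63.67166342977013 0.19678749358346517
    [ 465.2 -270.7] 302 64.26366980569686 0.5595298130270726
ring_low [ 638. -322.    6.]
    [ 628.7 -317.6] 144 41.54786544607213 0.29125396562395045
    [ 629.2 -317.5] 238 41.890814266520074 0.6047548652217295
former_small [ 569. -208.   16.]
    [ 572.8 -207. ] 415 14.142463946664183 0.7159888222206374
    [ 571.9 -207.3] 406 15.675219505045654 0.7997124291841707
former_medium [ 406. -179.   23.]
    [ 406.7 -178.9] 613 14.05191309820922 0.6165065436490266
    [ 406.8 -179.1] 723 15.444101067065384 0.6677623983738837
former_large [451. -21.  27.]
    [453.4 -14.4] 766 14.040009229060669 0.7297607814682116
    [454.  -14.5] 1115 15.138521022713524 0.606870723634366
```

```bash
python3 - <<'E'
from h import *
for c in("top","scene"):
    W=cloud(c,np.load(c+"_d.npy")).reshape(-1,3); W=W[np.isfinite(W[:,0])]
    for zl in (80,200,300):
        G=W[(W[:,2]>zl)]
        print(c,zl)
        for x in range(-100,800,100):
            s=G[(G[:,0]>x)&(G[:,0]<x+100)&(G[:,1]>-600)&(G[:,1]<400)]
            if len(s)>5: print("  x",x,"y",np.percentile(s[:,1],[1,50,99]).round(),"zmax",s[:,2].max().round())
E
python3 - <<'E'
from h import *
R=arm.get_tcp_rot(); R=np.array([[.9148,.4039,0],[.4039,-.9148,0],[0,0,-1]]); R[:, :2]/=np.linalg.norm(R[:,0])
np.save("R.npy",R)
print(arm.camera_model("wrist"))
for p in [(465,-271),(454,-14),(407,-179),(513,-112),(525,-379),(572,-207)]:
    for z in (30,180): 
        q=arm.inverse_kinematics([*p,z],R); print(p,z,None if q is None else np.round(q))
E
```

```text
top 80
  x 100 y [-399. -315. -278.] zmax 182.0
  x 200 y [-597. -409.  324.] zmax 312.0
  x 300 y [-542.  155.  259.] zmax 309.0
  x 400 y [ 85. 128. 201.] zmax 315.0
  x 500 y [ 19. 155. 214.] zmax 316.0
  x 600 y [-81.  35. 217.] zmax 352.0
  x 700 y [-237.  -82.  373.] zmax 369.0
top 200
  x 200 y [-600. -596. -592.] zmax 312.0
  x 300 y [117. 182. 246.] zmax 309.0
  x 400 y [ 87. 137. 202.] zmax 315.0
  x 500 y [ 52. 167. 215.] zmax 316.0
  x 600 y [-69.  62. 219.] zmax 352.0
  x 700 y [-238.  -99.   22.] zmax 369.0
top 300
  x 200 y [-600. -595. -592.] zmax 312.0
  x 300 y [175. 190. 198.] zmax 309.0
  x 400 y [103. 160. 203.] zmax 315.0
  x 500 y [134. 184. 217.] zmax 316.0
  x 600 y [-76. -38. 223.] zmax 352.0
  x 700 y [-239. -102.    5.] zmax 369.0
scene 80
  x 0 y [-61.   3.  46.] zmax 426.0
  x 100 y [-382. -299. -275.] zmax 183.0
  x 200 y [-493. -401. -323.] zmax 182.0
  x 300 y [-524.  226.  313.] zmax 316.0
  x 400 y [ 88. 198. 349.] zmax 316.0
  x 500 y [ 20. 197. 258.] zmax 317.0
  x 600 y [-80.  15. 216.] zmax 356.0
  x 700 y [-235.  -73.   22.] zmax 370.0
scene 20
[... 883 characters left out ...]
00000e+00,  0.00000000e+00,  0.00000000e+00,
         1.00000000e+00]])}
(465, -271) 30 [ 24.  40.   0. 124.  -1.  16. -41.]
(465, -271) 180 [ 25.  26.  -2. 119.   1.  35. -43.]
(454, -14) 30 [ -6.  38.   1. 135.  -3.   7. -69.]
(454, -14) 180 [ -1.  21.  -5. 129.   4.  31. -76.]
(407, -179) 30 [ 17.  38.  -0. 136.   2.   6. -52.]
(407, -179) 180 [ 19.  20.  -3. 130.   2.  30. -52.]
(513, -112) 30 [  7.  39.  -1. 126.   2.  15. -62.]
(513, -112) 180 [  9.  25.  -4. 120.   3.  35. -63.]
(525, -379) 30 [ 31.  44.  -0. 110.   0.  27. -35.]
(525, -379) 180 [ 31.  32.  -0. 105.   0.  43. -36.]
(572, -207) 30 [ 14.  42.   0. 115.  -1.  23. -51.]
(572, -207) 180 [ 16.  30.  -2. 110.   1.  40. -53.]
```

```bash
cat >> h.py <<'E'
a=np.radians(-45); RY=np.array([[np.cos(a),np.sin(a),0],[np.sin(a),-np.cos(a),0],[0,0,-1.]])
E
python3 - <<'E'
from h import *
arm.reach([480,-215,260],RY)
T=toolT(); p,d=arm.read_camera("wrist"); cv2.imwrite("pics/w1.png",p[:,:,::-1])
W=cloud("wrist",d,T)
G={"ring_small":(524.5,-379.5),"ring_medium":(513,-112),"ring_large":(465,-271),"ring_low":(629,-317.5),"former_small":(572.5,-207),"former_medium":(407,-179),"former_large":(453.7,-14.5)}
for n,g in G.items():
    c,k,z,e=fit(W,n,g); print(n,c.round(1),k,z,e)
for p in [(465,-271),(454,-14),(407,-179),(513,-112),(525,-379),(572,-207)]:
    for z in (28,140): 
        q=arm.inverse_kinematics([*p,z],RY); print(p,z,None if q is None else np.round(q))
print(arm.get_clock())
E
```

```text
ring_small [ 526.3 -378.9] 449 50.82950571923692 0.14382048727516683
ring_medium [ 514.7 -112.5] 470 55.756000589344296 0.2419296245601853
ring_large [ 467.5 -271.2] 632 63.908239674418894 0.13144906827450453
ring_low [ 631.  -317.9] 507 41.90201544018123 0.16694457141034255
former_small [ 573.9 -206.3] 1492 14.226509112562354 0.4742520790666377
former_medium [ 407.6 -178.2] 1638 14.152699541431303 0.44822958563034804
former_large [455.  -13.7] 1025 14.211556213407789 0.48105768084604195
(465, -271) 28 [ 19.  40.   7. 125. -17.  16. -94.]
(465, -271) 140 [ 15.  30.  13. 122. -13.  30. -98.]
(454, -14) 28 [  -8.   38.    3.  135.  -16.    7. -124.]
(454, -14) 140 [ -13.   25.   10.  132.  -11.   24. -129.]
(407, -179) 28 [ 10.  38.   9. 137. -49.   8. -69.]
(407, -179) 140 [   8.   25.   11.  133.  -12.   23. -105.]
(513, -112) 28 [   2.   40.    6.  126.  -16.   15. -113.]
(513, -112) 140 [  -2.   29.   11.  123.  -11.   29. -117.]
(525, -379) 28 [ 23.  45.  12. 110. -19.  27. -86.]
(525, -379) 140 [ 21.  36.  15. 107. -14.  39. -90.]
(572, -207) 28 [   8.   43.   10.  115.  -17.   23. -104.]
(572, -207) 140 [   6.   33.   13.  113.  -12.   35. -108.]
2.925
```

View pics/w1.png

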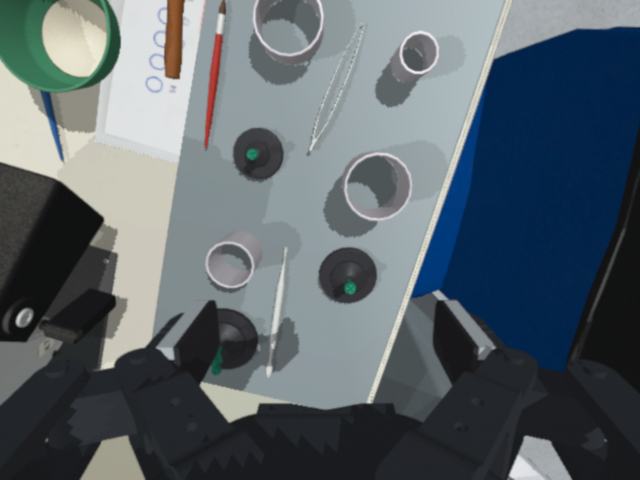

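The wrist picture agrees with the overhead fits. From top to bottom it shows ring_low (288,22), ring_small (419,52), former_small (257,152), ring_large (378,186), ring_medium (231,262), former_medium (348,275) and former_large (230,338). Next I hover close over each former for a precise position, then fetch the large ring.

```bash
cat >> h.py <<'E'
def hover(name,g,z=200):
    arm.reach([g[0],g[1],z],RY); arm.dwell(.15)
    T=toolT(); p,d=arm.read_camera("wrist"); W=cloud("wrist",d,T)
    c,k,zz,e=fit(W,name,g,tol=3); print(name,c.round(2),k,np.round(zz,1),round(e,2)); return c,p
def pick(name,g,op=1.0,below=12,F=40):
    c,p=hover(name,g); z=OB[name][2]-below-19
    arm.grip(op); arm.movel([*c,z+60],max_speed=200); 
    if arm.movel([*c,z],max_speed=60,stop_force=8): print("HIT",arm.get_tool_pos()); return None
    arm.grip(0.0,F); print("w",arm.get_grip_width()*85,arm.get_gripper_force(),arm.get_force().round(1))
    arm.movel([*c,z+5],max_speed=25); arm.movel([*c,z+85],max_speed=150)
    print("held",arm.get_grip_width()*85,arm.get_gripper_force(),arm.get_force().round(1),arm.get_clock()); return c,z
E
python3 - <<'E'
from h import *
import json
F={}
for n,g in {"former_small":(573.5,-206.5),"former_medium":(407.5,-178.5),"former_large":(454.5,-14)}.items():
    c,p=hover(n,g,170); F[n]=list(c)
cv2.imwrite("pics/w2.png",p[:,:,::-1]); json.dump(F,open("F.json","w"))
print(arm.get_clock())
r=pick("ring_large",(467,-271)); print(r)
p,d=arm.read_camera("wrist"); cv2.imwrite("pics/w3.png",p[:,:,::-1])
cv2.imwrite("pics/w23.png",np.hstack([cv2.resize(cv2.imread(f"pics/w{i}.png"),(400,300)) for i in (2,3)]))
E
```

```text
former_small [ 573.21 -206.66] 2143 14.2 0.38
former_medium [ 407.68 -178.5 ] 2920 14.2 0.38
former_large [454.64 -14.41] 3648 14.2 0.37
5.5333
ring_large [ 467.37 -271.25] 833 64.0 0.16
w 62.19606231308531 42.1584453061223 [-0.4 -0.1  7.2]
held 61.95921781061343 43.96038958802819 [ 0.4  0.5 -1.1] 10.1833
(array([ 467.37497171, -271.24578829]), 33)
```

View pics/w23.png

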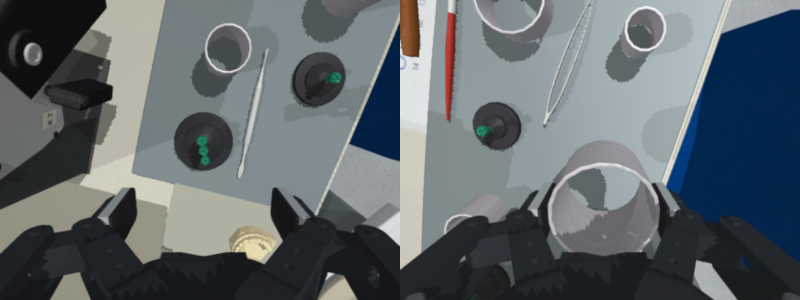

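The left half shows the former_large hover with the bridge wax. The right half shows ring_large held upright between the pads at about (605,205). I measure its offset in the hand, then carry and lower it.

```bash
cat >> h.py <<'E'
import json
def held(name):
    """offset of held ring's top-circle centre from TCP, top-plane height and tilt"""
    arm.dwell(.15); T=toolT(); p,d=arm.read_camera("wrist"); W=cloud("wrist",d,T)
    ro,ri,_=OB[name]; t=T[:3,3]
    Q=W.reshape(-1,3); Q=Q[np.isfinite(Q[:,0])]
    r=np.linalg.norm(Q[:,:2]-t[:2],axis=1); Q=Q[(r<ro+5)&(r>ri-5)&(abs(Q[:,2]-t[2]-31)<6)]
    # keep the topmost points per angle
    th=np.round(np.degrees(np.arctan2(*(Q[:,:2]-t[:2]).T[::-1]))/10); S=[]
    for k in np.unique(th):
        q=Q[th==k]; S.append(q[q[:,2]>q[:,2].max()-2.0])
    S=np.vstack(S); f=lambda c:(lambda r:np.maximum(r-ro,0)+np.minimum(r-ri,0)+.1*(r-(ro+ri)/2))(np.linalg.norm(S[:,:2]-c,axis=1))
    c=least_squares(f,t[:2],loss="soft_l1").x
    co=np.linalg.lstsq(np.c_[S[:,:2]-t[:2],np.ones(len(S))],S[:,2],rcond=None)[0]
    off=c-t[:2]; print("held off",off.round(2),"top",round(co[2]-t[2],2),"tilt deg",np.degrees(co[:2]).round(2),len(S),len(np.unique(th))); return off
def place(name,h,zgrasp,off):
    F=json.load(open("F.json"))["former_"+name]; x,y=np.array(F)-off
    home=zgrasp+8; up=home+85
    arm.movel([x,y,up],max_speed=200); arm.dwell(.2)
    arm.movel([x,y,home+18],max_speed=80)
    hit=arm.movel([x,y,home-2],max_speed=15,stop_force=4)
    p=arm.get_tool_pos(); print("hit",hit,"above home",round(p[2]-home,2),arm.get_force().round(1),arm.get_clock()); return p,home
E
python3 - <<'E'
from h import *
off=held("ring_large")
place("large",58,33,off if np.linalg.norm(off)<2.5 else np.zeros(2))
E
```

```text
held off [0.4  0.23] top 30.53 tilt deg [ 1.14 -1.07] 2088 37
hit True above home 0.74 [-0.7 -0.4  7.4] 14.1083
```

Contact came at the seating height, so the ring is home. I release, retreat upward and check.

```bash
cat >> h.py <<'E'
def release(name,d):
    w=arm.get_grip_width(); p=arm.get_tool_pos()
    for k in (.03,.06): arm.grip(min(1,w+k))
    arm.grip(min(1,w+d)); arm.movel([p[0],p[1],p[2]+60],max_speed=100); arm.movel([p[0],p[1],p[2]+150],max_speed=200)
    arm.dwell(.15); T=toolT(); pic,dd=arm.read_camera("wrist"); cv2.imwrite(f"pics/rel_{name}.png",pic[:,:,::-1])
    W=cloud("wrist",dd,T); n="ring_"+name; c,k,z,e=fit(W,n,p[:2],zoff=8,tol=5)
    Q=W.reshape(-1,3); r=np.linalg.norm(Q[:,:2]-c,axis=1); S=Q[(r<OB[n][0])&(r>OB[n][1])&(abs(Q[:,2]-OB[n][2]-8)<4)]
    co=np.linalg.lstsq(np.c_[S[:,:2]-c,np.ones(len(S))],S[:,2],rcond=None)[0]
    print("seated",c.round(2),"top err",round(co[2]-OB[n][2]-8,2),"tilt",np.degrees(co[:2]).round(2),arm.get_clock())
    print("former",json.load(open("F.json"))["former_"+name])
E
python3 - <<'E'
from h import *
release("large",.25)
r=pick("ring_medium",(514,-112.3),op=.95); print(r)
off=held("ring_medium")
E
```

```text
seated [454.39 -14.26] top err -0.21 tilt [ 0.22 -0.26] 16.4
former [454.6436190088411, -14.405312063139913]
ring_medium [ 515.04 -112.02] 616 55.9 0.15
w 47.92453802436087 40.7614553681924 [ 0.1 -0.2  5.3]
held 48.030047839225304 41.348776937811635 [-0.3  0.4 -1.1] 20.6583
(array([ 515.04206034, -112.01963377]), 25)
held off [0.45 0.21] top 31.35 tilt deg [ 0.37 -0.21] 1800 37
```

View pics/rel_large.png

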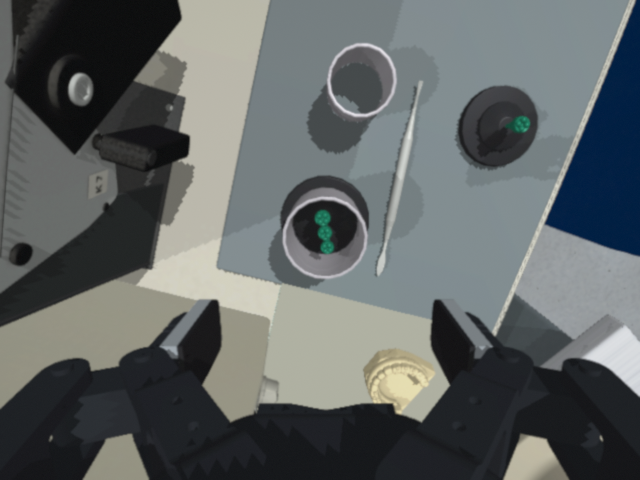

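ring_large is home and level round the bridge at (325,235), with its top within 0.2 mm of nominal. The medium ring is held straight, so I place it next.

Run:
```python
from h import *
place("medium",50,25,np.array([.45,.21]))
```

```text
hit True above home 0.43 [0.3 0.2 7.2] 23.9
```

Run:
```python
from h import *
release("medium",.25)
r=pick("ring_small",(525.8,-379),op=.75); print(r)
off=held("ring_small")
```

```text
seated [ 407.48 -178.23] top err -0.22 tilt [ 0.22 -0.03] 26.1917
former [407.6778230619361, -178.49897445167053]
ring_small [ 526.63 -379.32] 415 51.0 0.16
w 35.54246377388272 39.543404281139374 [-0.6  1.   4.7]
held 35.44863021306227 39.93375152349472 [-1.1 -0.8 -0.1] 30.85
(array([ 526.62940108, -379.32479451]), 20)
held off [0.36 0.19] top 31.36 tilt deg [-0.31 -0.71] 1133 37
```

View pics/rel_medium.png

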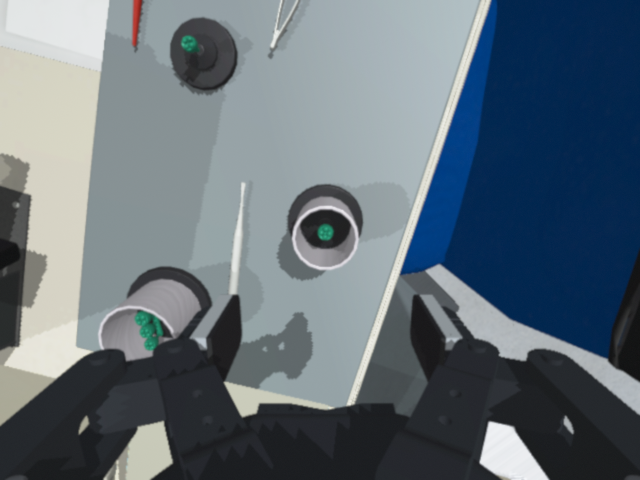

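The medium ring is level and home round its wax at (326,232), and the large one still stands at (155,320). The small ring is next.

Run:
```python
from h import *
p,home=place("small",45,20,np.array([.36,.19]))
if abs(p[2]-home)<1.2: release("small",.25); p,d=arm.read_camera("top"); cv2.imwrite("pics/top9.png",p[:,:,::-1]); print([fit(cloud("top",d),n,g,zoff=z) for n,g,z in (("ring_large",(454,-14),8),("ring_medium",(407,-178),8),("ring_small",(573,-207),8),("ring_low",(629,-317),0))])
```

```text
hit True above home 0.57 [-0.6  0.5  6.5] 34.3417
seated [ 573.05 -206.4 ] top err -0.18 tilt [0.01 0.18] 36.6417
former [573.2112924307215, -206.65555617527855]
[(array([453.03385932, -14.16591316]), 77, np.float64(71.16566640270271), np.float64(0.13478265783916474)), (array([ 405.64418573, -178.04976855]), 117, np.float64(63.928535310473535), np.float64(0.1268208240983721)), (array([ 570.82678275, -206.17749687]), 76, np.float64(58.758117575612616), np.float64(0.1993697400899223)), (array([ 628.88945378, -317.65436251]), 141, np.float64(41.25802401325431), np.float64(0.22446845851591976))]
```

```bash
ls pics
```

```text
rel_large.png
rel_medium.png
rel_small.png
scene0.png
top0.png
top9.png
w1.png
w2.png
w23.png
w3.png
```

View pics/rel_small.png

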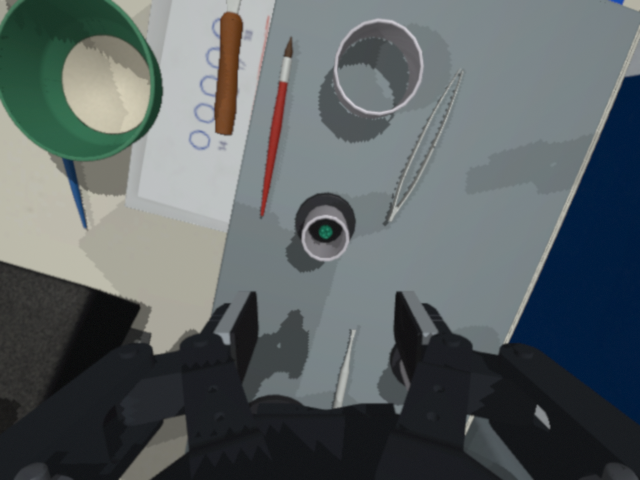

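```bash
python3 -c "
from station import arm
print(arm.get_clock()); print(arm.sign_off())"
```

```text
36.6917
the job is handed in; nothing more can be done
None
```

The large, medium and small rings sit upright and fully home on their formers with the wax standing clear inside each, ring_low was left where it stood, and the job was handed in at 36.7 s.

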